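# Clamp the pendant blank in the bench jig

## Task

The brass pendant blank lies ready in the bench jig. With a finger, swing the clamp strap over the blank until its slot is home around the stud, then push the cam lever all the way down so that the pad holds the blank fast. Pick nothing up: leave the blank lying in its nest and do not knock the other things about.

Things in the scene. Friction and masses are not known exactly. Their poses are not given: they have to be found in the camera images.
- jig: Bench jig, fixed: hardwood board 220 x 230 x 18 mm (x, y, z), on it a steel plate 130 x 205 mm, its top at z 28. Origin: centre of the board's underside, z up. In its frame, mm: strap post at (0, 75), its nut topping out at z 67; eye stud at (0, -45); nest centre at (0, 5), five 6 mm dowels around the blank, tops at z 35.
- strap (a joint): Swing of the dark steel clamp strap about the jig's vertical post, rad. 0 = home, along the jig's -y over the blank, its side slot round the eye stud (hard stop). Grows as it swings out towards the jig's -x: at angle a it points from the post along (-sin a, -cos a) in the jig frame; limit 1.9. Light friction, about 1 N at 60 mm out; it stays where it is left.
- lever (a joint): Cam lever on the eye stud, turning about a level pin along the jig's y, rad. 0 = raised (open), 1.25 = fully down (hard stop). The handle leans (0.26 + value) rad from upright towards the jig's -x, so it is almost level when down. Needs about 2 to 4 N at the handle; stays where it is left. Its two eccentric discs press the strap down when the strap is home.
- post_axis (a point): Point on the strap's turning axis at the height of the strap's top, 52 mm above the bench
- strap_end (a point): Middle of the top edge of the strap's free end, 142 mm from the post axis. The bar is 12 mm thick, underside at z 40, top at z 52 mm above the bench, 26 mm wide up to 98 mm from the post and 34 mm wide from there on; pushed down it springs back
- lever_pin (a point): Middle of the lever's pin, in the eye of the stud, 69 mm above the bench; at (0, -45) mm in the jig frame
- lever_tip (a point): Middle of the rounded end of the lever handle, 74 mm from the pin. The handle is straight, 16 mm wide (along the jig's y) and 8 mm thick, its centre line through the pin; the yoke at its root (first 21 mm from the pin) is 28 mm wide and 13 mm thick
- pad: Round rubber-faced pressure pad, 16 mm across, on a spring spindle under the strap 70 mm from the post axis; origin at the centre of its lower face, 33 mm above the bench while the strap is loose (1 mm clear of the blank)
- blank: Brass pendant blank, 64 x 40 x 4 mm, one short end (+x) round, lying loose between the five dowels of the jig; origin at the middle of its underside, 28 mm above the bench; weighs about 80 g
- punch: Bystander: steel doming punch standing upright on the jig's board, 18 mm thick, 71 mm high; origin at the centre of its foot
- spare: Bystander: plain brass disc 34 mm across, 4 mm thick, lying on the jig's board; origin at the centre of its underside
- mandrel: Bystander: ring mandrel, tapered steel stick with a wooden grip, 260 mm long, 26 mm thick, lying on the bench beyond the jig; origin under its middle, x along it
- pliers: Bystander: red-handled pliers, 125 mm long, 60 mm wide, 15 mm high, on the bench; origin under the rivet, x towards the jaws
- mallet: Bystander: nylon-faced mallet, 220 mm long, head 90 mm wide and 34 mm high, on the bench; origin under its middle, x towards the head
- brush: Bystander: bench brush, 200 mm long, 42 mm wide, 20 mm high, on the bench; origin under its middle, x towards the bristles
- scraper: Bystander: scraper with a turned wooden handle, 170 mm long, 26 mm thick, on the bench; origin under its middle, x towards the tip
- oiljar: Bystander: amber glass jar with a steel lid, 52 mm across, 75 mm high, on the bench; origin at the centre of its foot

How it is judged:
By the outcome, as a careful person would: the job done as asked, in the order asked, and still so for the second after the job is handed in, with the robot touching nothing.
It also fails if it takes over 45 s, if anything falls off the work surface, if the arm or the gripper's body presses on something with over 40 N, if the wrist force passes 120 N, or if a joint passes its speed limit or range.

## Robot

A 6-joint arm with a two-finger parallel gripper is mounted at the origin on the work surface. World frame = base frame: x ahead of the robot, y to its left, z up, the work surface at z = 0. Lengths are in mm, angles in rad, forces in N, time in s.
With the tool pointing down it reaches from about 350 to 975 mm from the base axis. Payload 7.1 kg.
Tool frame: the origin (TCP) lies at the very end of the fingers, on their centre line; the grasp point (between the pads) lies 19 mm behind it (ctrl.grip_point_offset is the distance from the TCP to the grasp point, in mm); z points along the fingers, y is the direction in which the jaws open and shut (so a half turn about z gives the same grasp; the last joint's range is limited). The gripper opens to 88 mm and grips with 3 to 60 N. Pads are 20 mm wide; open, the fingers measure 115 mm over their backs; the gripper's body (75 mm by 178 mm) begins 61 mm behind the grasp point.
Start: joints at [-1.348, 0.423, 1.63, -0, 1.089, -0.019], TCP at [149.676, -606.796, 222.675] pointing down, gripper open.
Joint ranges: [-3, 3], [-0.9, 2.11], [0.09, 2.58], [-1.31, 4.45], [0.11, 2.69], [-2.54, 2.54]. Speed limits (rad/s): [2.39, 2.39, 3.01, 3.14, 3.14, 3.14].

## Interface

Orientations are given as a rotation vector (axis times angle).
In Python, from workcell import ctrl gives the robot as it stands.
- The arm moves only by the tool move_arm, never from a script. Its argument "increments" is one flat list of numbers, 5 for each row, row after row: the closure in counts, from 0 (fully open) to 255 (shut), then the shift along the tool's x, y, z in mm, then the turn about the tool's z in degrees. In form: [grip, dx, dy, dz, yaw, grip, dx, dy, dz, yaw, ...]. A call has 1 to 12 rows; each row is the pose to reach, as a shift and turn from the pose measured when the call began, along the tool's axes at that moment; what a row does not reach only later rows make up. A row lasts 1/8 s, in which the tool goes at most 62.5 mm and 10.7 degrees, less where a joint would pass 70% of its speed; a pose out of reach is approached as far as the arm can. A call with a gripper value outside its range is refused whole. The fingers move at their own pace and stop on an object; the grip force is fixed at half the most. Time passes only in rows, so rows that repeat a pose let the fingers close. It gives the time, the measured TCP pose, the force and the opening at its end, in the units of the state.
- ctrl.get_obs(): the state, without advancing time (a new reading comes with each control period).
- ctrl.get_image(name): name is "side" or "top"; returns a dict with "frame" (420x560x3 uint8, red, green, blue), "vertical_fov" (degrees; the focal length in pixels is half the picture's height over the tangent of half this angle, whatever the lens; pixels are square), "cx", "cy" (the principal point, pixels), "distortion" ([k1, k2, p1, p2, k3] as OpenCV has them; the pictures are not rectified), "pose" (4x4, takes a point from camera to world coordinates). Camera axes: x right, y down, z forward; pixel columns grow to the right and rows downward; lengths in mm; the calibration is good to about 2 mm. A picture is of the moment at which its call begins. There is no depth.
- ctrl.close_job(): hands the job in, once; it reports no verdict.
The state is a dict: "t": time; "qpos": joint angles; "qvel": joint speeds; "joint_torque": joint torques, N m; "ee_pos": TCP position; "orientation": TCP orientation; "ft_force": force on the tool from outside, world axes, zero at the start; "moment": the same for the moment, N m; "width": finger opening in mm.
Only numpy, scipy, OpenCV 4.12 (cv2) and the standard library are available. Lean on these libraries where they do the work, as an engineer would, in place of code of your own. Each camera call takes 0.05 s, during which the arm holds its last target.

## Working session

There is one attempt and no reset: what is moved stays moved. The work goes in short steps, Python scripts to look and compute and a tool call to move; the robot and the scene stay as the last step left them, time stands still between calls to the robot, and variables do not carry over. Pictures are saved under pics/ and viewed, and the job is handed in when it is done.

Besides the shell and the picture viewer there is one more tool, called after ">>>" by a JSON object that holds its "fn" and its "kwargs", one argument or row to a line. move_arm: Moves the arm, as the interface text tells. Its arguments: {"type":"object","properties":{"increments":{"type":"array","items":{"type":"number"}}},"required":["increments"]}

```bash
mkdir -p pics
python3 - <<'E'
from workcell import ctrl
import cv2,pickle
o=ctrl.get_obs();print(o)
for n in("side","top"):
    d=ctrl.get_image(n);cv2.imwrite(f"pics/{n}0.png",d["frame"][:,:,::-1]);pickle.dump(d,open(f"{n}0.pkl","wb"))
    print({k:v for k,v in d.items() if k!="frame"})
E
```

```text
{'t': 0.0, 'qpos': array([-1.34801165e+00,  4.23824929e-01,  1.63069556e+00, -2.90213228e-05,
        1.08861767e+00, -1.90139483e-02]), 'qvel': array([ 0.00040065,  0.00017013,  0.00078083, -0.00022777,  0.00066267,
        0.00127809]), 'joint_torque': array([-2.65466202e-03, -5.44630086e+01, -2.73673278e+01,  6.42754231e-02,
        2.25981785e-02, -1.37319230e-04]), 'ee_pos': array([ 149.5392658 , -606.26265294,  221.90946148]), 'orientation': array([-3.11713460e+00, -3.78727684e-01,  2.86939745e-04]), 'ft_force': array([ 0.26741965, -0.02738055, -0.26787983]), 'moment': array([-0.00849128, -0.00931683, -0.00315879]), 'width': 88.05087532819763}
{'vertical_fov': 53.64085422235678, 'cx': 284.99586258499494, 'cy': 209.31272189253062, 'distortion': array([-0.12422584,  0.        ,  0.        ,  0.        ,  0.        ]), 'pose': array([[-9.99774244e-01,  1.79321883e-03,  2.11718210e-02,
         6.18815199e+02],
       [-1.45374238e-02,  6.68971372e-01, -7.43145993e-01,
         7.36366881e+02],
       [-1.54959655e-02, -7.43286007e-01, -6.68794279e-01,
         7.26064062e+02],
       [ 0.00000000e+00,  0.00000000e+00,  0.00000000e+00,
         1.00000000e+00]])}
{'vertical_fov': 55.820845177477324, 'cx': 280.28160183445755, 'cy': 206.74468201434078, 'distortion': array([0.03043513, 0.        , 0.        , 0.        , 0.        ]), 'pose': array([[-1.96054868e-02, -9.92201442e-01,  1.23093150e-01,
         5.30948784e+02],
       [-9.99621053e-01,  1.70732640e-02, -2.15929174e-02,
         5.29584742e+01],
       [ 1.93229220e-02, -1.23469844e-01, -9.92160180e-01,
         1.02687263e+03],
       [ 0.00000000e+00,  0.00000000e+00,  0.00000000e+00,
         1.00000000e+00]])}
```

View pics/side0.png

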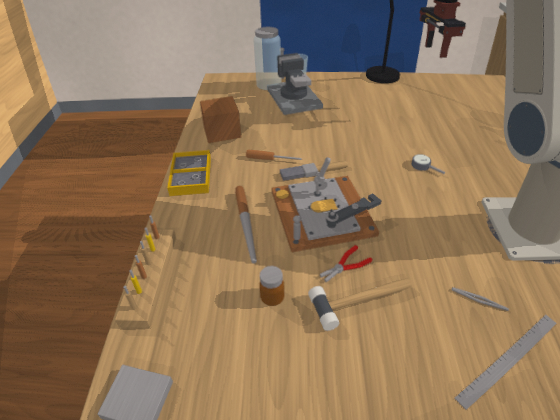

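View pics/top0.png

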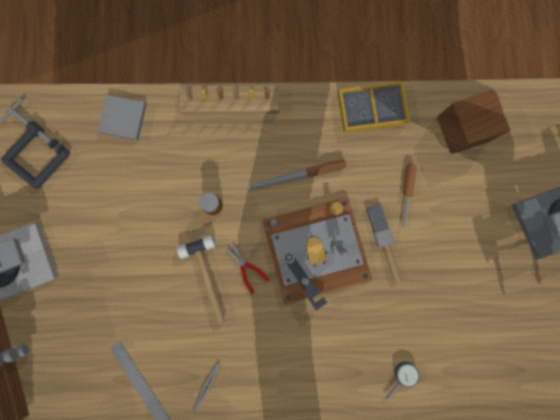

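Run:
```python
import cv2
a=cv2.imread("pics/side0.png")[145:255,250:400];cv2.imwrite("pics/s0c.png",cv2.resize(a,None,fx=5.3,fy=5.3,interpolation=cv2.INTER_CUBIC))
a=cv2.imread("pics/top0.png")[190:315,250:410];cv2.imwrite("pics/t0c.png",cv2.resize(a,None,fx=4.8,fy=4.8,interpolation=cv2.INTER_CUBIC))
```

```text
(no output)
```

View pics/s0c.png

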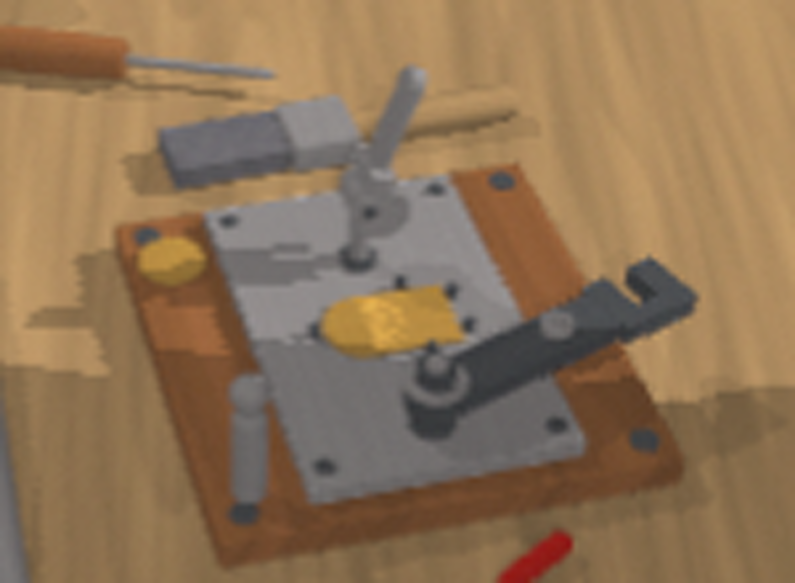

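View pics/t0c.png

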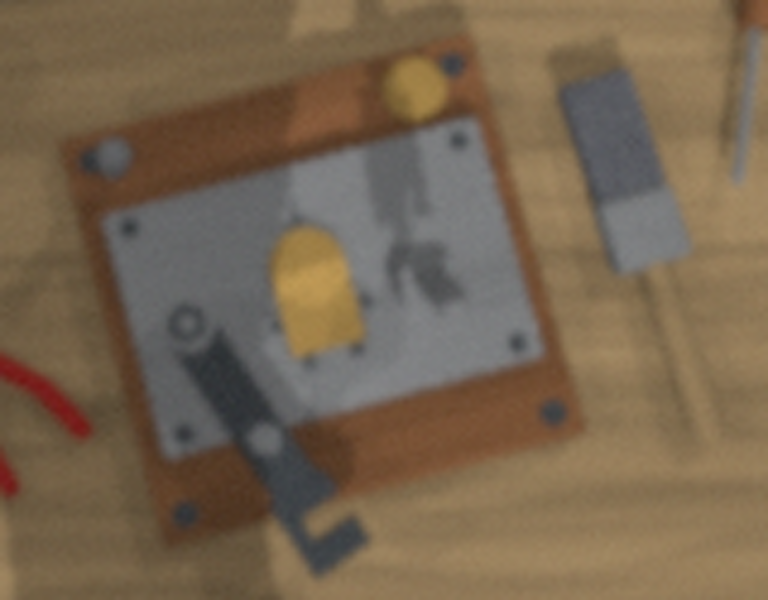

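```bash
cat > h.py <<'E'
import cv2,pickle,numpy as np
from scipy.optimize import least_squares
def proj(d,P):
    T=np.linalg.inv(d["pose"]);h=d["frame"].shape[0]
    f=h/2/np.tan(np.radians(d["vertical_fov"])/2)
    K=np.array([[f,0,d["cx"]],[0,f,d["cy"]],[0,0,1]])
    R,_=cv2.Rodrigues(T[:3,:3])
    return cv2.projectPoints(np.float64(P).reshape(-1,1,3),R,T[:3,3],K,d["distortion"])[0][:,0]
S=pickle.load(open("side0.pkl","rb"));Tp=pickle.load(open("top0.pkl","rb"))
def w(p,J):
    c,s=np.cos(p[2]),np.sin(p[2]);J=np.atleast_2d(np.float64(J))
    return np.c_[p[0]+c*J[:,0]-s*J[:,1],p[1]+s*J[:,0]+c*J[:,1],J[:,2]]
E
cat > fit.py <<'E'
from h import *
J=[(65,102.5,28),(65,-102.5,28),(-65,-102.5,28),(-65,102.5,28),(110,115,18),(110,-115,18),(-110,-115,18),(-110,115,18),(0,75,67)]
t=np.array([(105,213),(475,118),(543,357),(170,460),(62,145),(465,38),(583,430),(167,545),(187,325)])/4.8+[250,190]
s=np.array([(312,500),(205,213),(450,178),(583,450),(222,562),(118,228),(515,165),(683,475),(437,360)])/5.3+[250,145]
def r(p):
    P=w(p,J);return np.r_[(proj(Tp,P+[p[3],p[4],0])-t).ravel(),(proj(S,P-[p[3],p[4],0])-s).ravel(),p[3:]*.3]
x=least_squares(r,[500,0,.2,0,0],loss="soft_l1");p=x.x
print(p);print(np.round(r(p),1))
def q(v):
    a,l=v
    st=(-np.sin(a)*142,75-np.cos(a)*142,52); kn=None
    lt=(-74*np.sin(.26+l),-45,69+74*np.cos(.26+l))
    return w(p,[st,lt])
# strap end top edge middle, lever tip
def r2(v):
    P=q(v);o=np.array([p[3],p[4],0])
    return np.r_[(proj(Tp,P[:1]+o)-(np.array([[343,545]])/4.8+[250,190])).ravel(),(proj(S,P-o)-(np.array([(675,280),(413,72)])/5.3+[250,145])).ravel()]
y=least_squares(r2,[1,0]);print(y.x,r2(y.x))
print("strapend,levertip",q(y.x)); print("post, pin",w(p,[(0,75,52),(0,-45,69)]))
for d,n,o in((Tp,"t",1),(S,"s",-1)):
    print(n,proj(d,q(y.x)+o*np.array([p[3],p[4],0])))
E
python3 fit.py
```

```text
[ 5.45443251e+02 -5.47756838e+01 -6.04244596e+00 -4.21410199e-01
 -4.53572689e+00]
[-0.8  0.6  0.2 -0.3  0.5 -0.1 -1.  -0.  -1.  -0.8  1.4 -1.2  1.1  0.9
 -0.6  1.2  0.  -0.3 -0.3 -0.1 -0.4  0.4 -0.4 -0.1  1.1 -0.2 -0.8 -1.6
 -1.2  0.2  1.   0.1  1.2 -1.6  0.2  1.6 -0.1 -1.4]
[1.21974621 0.04148029] [ 1.33232964  2.68365583 -0.45646069 -0.40791208 -0.03390015  0.27247905]
strapend,levertip [[ 409.70968376  -61.15282044   52.        ]
 [ 534.8327245  -103.71681933  139.66245095]]
post, pin [[527.56169775  18.06146361  52.        ]
 [556.17218343 -98.47797224  69.        ]]
t [[322.79066298 306.2253225 ]
 [344.90066243 253.14471187]]
s [[376.90202987 197.4222766 ]
 [327.89062815 158.85738471]]
```

```bash
cat > ov.py <<'E'
from h import *
def box(x,y,z):return [(x,y,z),(x,-y,z),(-x,-y,z),(-x,y,z)]
def draw(d,crop,k,p,a,l,out,o):
    u0,v0,u1,v1=crop
    im=cv2.resize(d["frame"][v0:v1,u0:u1,::-1],None,fx=k,fy=k,interpolation=cv2.INTER_CUBIC)
    def L(J,c,cl=True):
        q=(proj(d,w(p,J)+o)-[u0-.0,v0]+.5)*k-.5
        cv2.polylines(im,[np.int32(np.round(q))],cl,c,1)
    L(box(110,115,18),(0,255,0));L(box(65,102.5,28),(255,255,0))
    s,c=np.sin(a),np.cos(a)
    def sp(r,b,z):return (-s*r+c*b,75-c*r-s*b,z)
    L([sp(0,13,52),sp(98,13,52),sp(98,17,52),sp(142,17,52),sp(142,-17,52),sp(98,-17,52),sp(98,-13,52),sp(0,-13,52)],(0,0,255))
    th=.26+l
    L([(0,-45,69),(-74*np.sin(th),-45,69+74*np.cos(th))],(255,0,255),False)
    th=np.linspace(0,6.28,20);L(np.c_[8*np.cos(th),75+8*np.sin(th),67+0*th],(255,0,255))
    cv2.imwrite(out,im)
E
python3 - <<'E'
from ov import *
p=[545.44,-54.78,.2407]
draw(Tp,(250,190,410,315),4.8,p,1.21,.04,"pics/ot1.png",[-.4,-4.5,0])
draw(S,(250,145,400,255),5.3,p,1.21,.04,"pics/os1.png",[.4,4.5,0])
E
```

```text
(no output)
```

View pics/ot1.png

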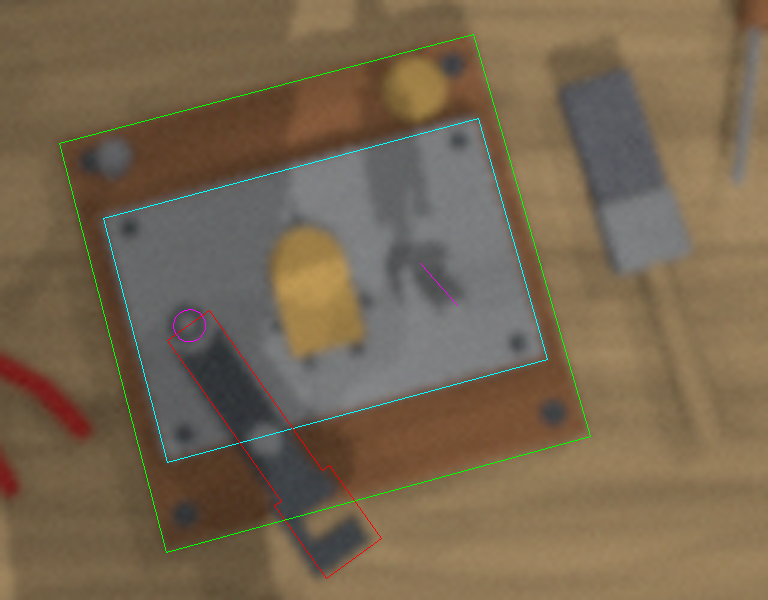

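View pics/os1.png

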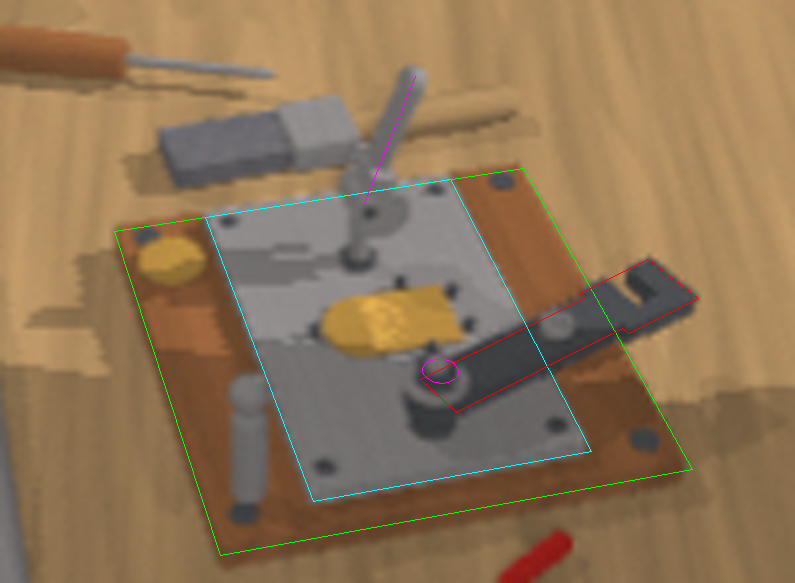

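```bash
cat >> h.py <<'E'
def tool(target):
    from workcell import ctrl
    from scipy.spatial.transform import Rotation as R
    o=ctrl.get_obs();M=R.from_rotvec(o["orientation"]).as_matrix()
    yaw=np.arctan2(M[1,0],M[0,0])
    return (M.T@(np.atleast_2d(target)-o["ee_pos"]).T).T.round(1),round(float(yaw),4),o
E
python3 - <<'E'
from h import *
p=[545.44,-54.78,.2407]
W=w(p,[(-70,94,222)]);a,y,o=tool(W);print(W,a,y)
E
```

```text
[[455.0500504  19.8233311 222.       ]] [[ 446.6 -534.7    0.7]] 0.2419
```

>>> {"fn": "move_arm", "kwargs": {
  "increments": [255,37,-45,0,-7.5,255,74,-89,0,-15,255,112,-134,0,-22.5,255,149,-178,0,-30,255,186,-223,0,-37.5,255,223,-267,0,-45,255,261,-312,0,-52.5,255,298,-356,0,-60,255,335,-401,0,-67.5,255,372,-446,0,-75,255,410,-490,0,-82.5,255,447,-535,0,-90]
}}

```text
t: 1.6
ee_pos: [456.0, 22.1, 222.7]
orientation: [-1.931, -2.477, -0.001]
ft_force: [1.3, -0.3, 0.1]
width: 0.3
```

Run:
```python
from h import *
from workcell import ctrl
for n in("side","top"):
    d=ctrl.get_image(n);pickle.dump(d,open(f"{n}1.pkl","wb"));o=ctrl.get_obs()
    g=proj(d,[o["ee_pos"]])[0];print(n,g)
    im=cv2.resize(d["frame"][:,:,::-1],None,fx=1.4,fy=1.4);cv2.circle(im,tuple(np.int32(g*1.4)),3,(255,0,255),1);cv2.imwrite(f"pics/{n}1.png",im)
print(o["t"],o["ee_pos"],o["orientation"],o["qpos"],o["width"])
```

```text
side [370.31824136 160.83367476]
top [287.60133702 293.14242708]
1.7 [457.39503891  24.30036385 222.80932729] [-1.92711296 -2.48041121 -0.00391264] [ 0.02556027  0.17486437  1.98671912  0.00273412  0.97884952 -0.22572732] 0.796668110249366
```

View pics/side1.png

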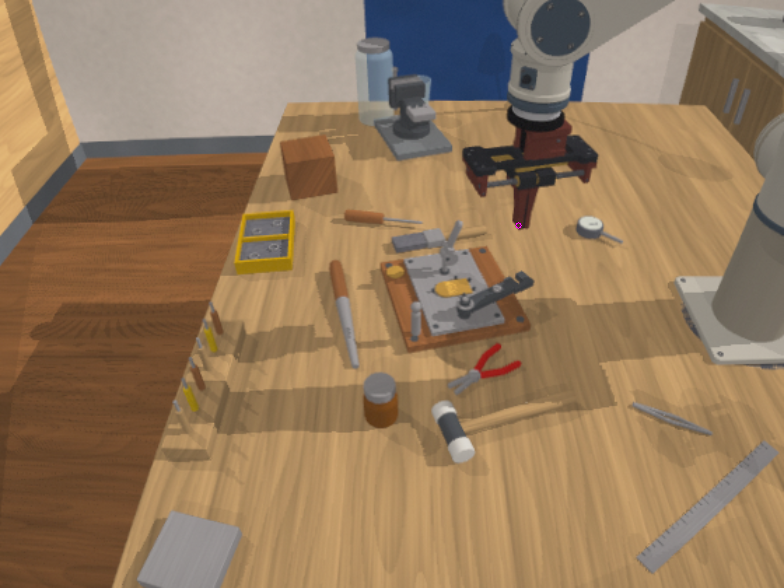

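View pics/top1.png

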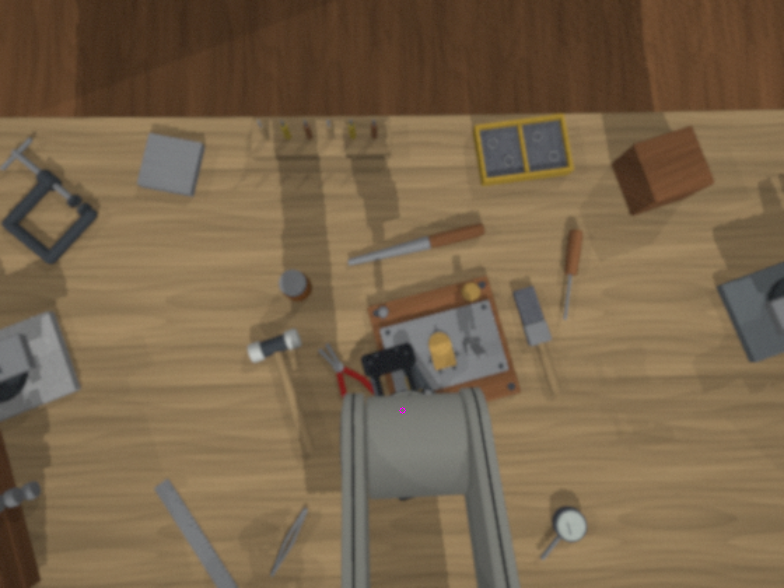

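Run:
```python
from h import *
d=pickle.load(open("side1.pkl","rb"))
P=proj(d,[(457.4,24.3,222.8)])[0];print(P)
u0,v0=330,120;k=8
im=cv2.resize(d["frame"][v0:v0+60,u0:u0+80,::-1],None,fx=k,fy=k,interpolation=cv2.INTER_CUBIC)
q=(P-[u0,v0]+.5)*k;cv2.circle(im,tuple(np.int32(q)),3,(255,0,255),-1);cv2.imwrite("pics/s1c.png",im)
```

```text
[370.85232748 160.25919636]
```

View pics/s1c.png

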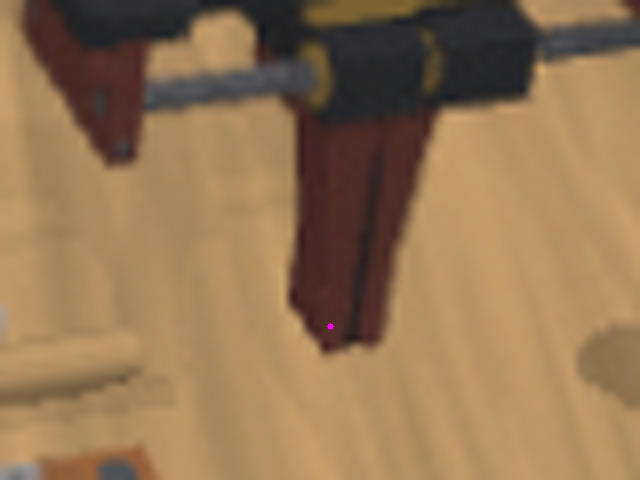

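>>> {"fn": "move_arm", "kwargs": {
  "increments": [255,0,0,40,0,255,0,0,80,0,255,0,0,120,0,255,0,0,148,0,255,0,0,148,0,255,0,0,148,0]
}}

```text
t: 2.45
ee_pos: [457.8, 24.2, 75.5]
orientation: [-1.928, -2.48, -0.004]
ft_force: [-0.3, -0.7, 0.1]
width: 0.5
```

```bash
cat > look.py <<'E'
from h import *
from workcell import ctrl
import sys
i=sys.argv[1];u0,v0,u1,v1=map(int,sys.argv[2:6]);k=780/(u1-u0)
os_=[]
d=ctrl.get_image("side");pickle.dump(d,open(f"side{i}.pkl","wb"));e=ctrl.get_obs();os_.append(e["ee_pos"])
e2=np.array(os_).mean(0)
P=proj(d,[e2]);print(e["t"],e2,e["ft_force"],tool(e2)[1],P)
im=cv2.resize(d["frame"][v0:v1,u0:u1,::-1],None,fx=k,fy=k,interpolation=cv2.INTER_CUBIC)
cv2.circle(im,tuple(np.int32((P[0]-[u0,v0]+.5)*k)),2,(255,0,255),-1)
cv2.imwrite(f"pics/look{i}.png",im)
E
python3 look.py 2 270 140 410 245; python3 -c "
from workcell import ctrl;print(ctrl.get_obs()['ee_pos'])"
```

```text
2.5 [458.28363547  24.32795656  75.87303269] [ 0.63105487 -0.07471331  0.23064135] 1.82 [[362.88134762 212.17823797]]
[458.28363547  24.32795656  75.87303269]
```

View pics/look2.png

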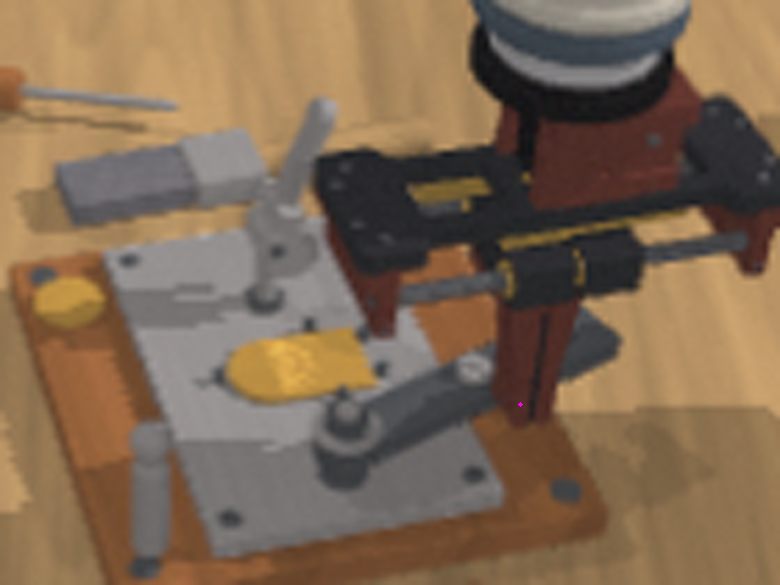

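```bash
cat > fit2.py <<'E'
from h import *
exec(open("fit.py").read().split("def r(p)")[0].split("import *")[1])
def r(p): return (proj(S,w(p,J))+[2,-.3]-s).ravel()
def rt(p): return (proj(Tp,w(p,J))-t).ravel()
for f in(r,rt):
    x=least_squares(f,[545,-55,.24],loss="soft_l1");print(x.x);print(np.round(f(x.x),1))
E
python3 fit2.py
```

```text
[ 5.50919222e+02 -4.88184607e+01  2.39873313e-01]
[-0.5  0.  -0.2  0.5 -0.2 -0.1  1.1 -0.1 -1.1 -1.5 -1.   0.2  1.3  0.1
  1.2 -1.5  0.1  1.7]
[ 5.45023276e+02 -5.94411462e+01  2.43338348e-01]
[-0.8  0.7  0.2 -0.4  0.6 -0.2 -0.8  0.1 -1.1 -0.7  1.3 -1.3  1.3  0.7
 -0.4  1.2  0.1 -0.3]
```

Run:
```python
from h import *
for a in np.arange(1.2,-.11,-.1):
    h=13.5*abs(np.cos(a))+10*abs(np.sin(a)); s,c=np.sin(a),np.cos(a)
    C=np.array([-60*s-(13+h)*c,75-60*c+(13+h)*s])
    print(round(a,2),C.round(1),"tool dx,dy",(C-[-70.4,93.7])[::-1].round(1))
```

```text
1.2 [-65.8  78.6] tool dx,dy [-15.1   4.6]
1.1 [-66.2  72.8] tool dx,dy [-20.9   4.2]
1.0 [-66.   66.7] tool dx,dy [-27.    4.4]
0.9 [-65.2  60.6] tool dx,dy [-33.1   5.2]
0.8 [-63.6  54.4] tool dx,dy [-39.3   6.8]
0.7 [-61.4  48.3] tool dx,dy [-45.4   9. ]
0.6 [-58.5  42.3] tool dx,dy [-51.4  11.9]
0.5 [-54.8  36.6] tool dx,dy [-57.1  15.6]
0.4 [-50.4  31.2] tool dx,dy [-62.5  20. ]
0.3 [-45.3  26.2] tool dx,dy [-67.5  25.1]
0.2 [-39.6  21.8] tool dx,dy [-71.9  30.8]
0.1 [-33.3  18. ] tool dx,dy [-75.7  37.1]
-0.0 [-26.5  15. ] tool dx,dy [-78.7  43.9]
-0.1 [-21.3  12.6] tool dx,dy [-81.1  49.1]
```

>>> {"fn": "move_arm", "kwargs": {
  "increments": [255,0,0,12,0,255,0,0,24,0,255,0,0,34,0,255,0,0,34,0,255,0,0,34,0]
}}

```text
t: 3.12
ee_pos: [458.4, 24.5, 41.8]
orientation: [1.928, 2.48, 0.005]
ft_force: [-0.1, -0.6, 1.2]
width: 0.4
```

```bash
python3 look.py 3 270 140 410 245
```

```text
3.175 [458.5075444   24.45609297  41.93966539] [-0.16383319  0.2461933   0.16556344] 1.82 [[361.22163562 222.75774099]]
```

View pics/look3.png

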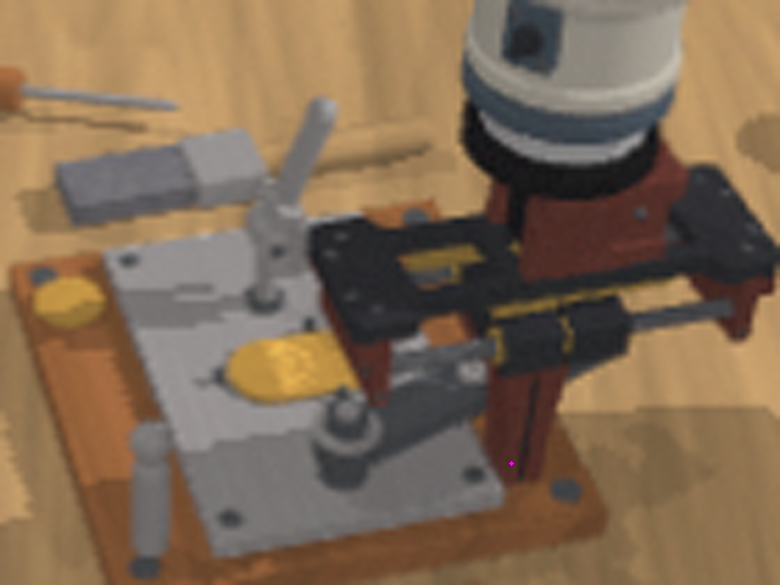

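Run:
```python
from h import *
y=1.82
for off in(55,65,75,85):
  for z in(70,85,100,115,130):
    print(off,z,((proj(S,[[458.5-np.sin(y)*0+off*np.sin(y),24.4-off*np.cos(y),z]])[0]+[2,-.3]-[270,140])*5.57).round())
```

```text
55 70 [402. 433.]
55 85 [405. 407.]
55 100 [408. 379.]
55 115 [410. 351.]
55 130 [413. 323.]
65 70 [379. 437.]
65 85 [382. 411.]
65 100 [384. 383.]
65 115 [387. 356.]
65 130 [389. 327.]
75 70 [356. 442.]
75 85 [359. 415.]
75 100 [361. 388.]
75 115 [363. 360.]
75 130 [365. 331.]
85 70 [333. 446.]
85 85 [335. 419.]
85 100 [337. 392.]
85 115 [339. 364.]
85 130 [341. 335.]
```

>>> {"fn": "move_arm", "kwargs": {
  "increments": [255,-8,2.5,0,0,255,-15,4.5,0,0,255,-21,4.2,0,0,255,-27,4.4,0,0,255,-33,5.2,0,0,255,-39.3,6.8,0,0,255,-45.4,9,0,0,255,-51.4,12,0,0,255,-57,15.6,0,0,255,-62.5,20,0,0,255,-67.5,25,0,0,255,-67.5,25,0,0]
}}

```text
t: 4.68
ee_pos: [500.4, -35.2, 42.0]
orientation: [1.927, 2.478, 0.007]
ft_force: [-0.9, 0.2, 0.0]
width: 0.7
```

```bash
python3 look.py 4 270 140 410 245
```

```text
4.725 [499.92782588 -35.02636456  41.96331216] [ 0.11092843  0.24981366 -0.40906233] 1.8198 [[341.68838772 206.18112142]]
```

View pics/look4.png

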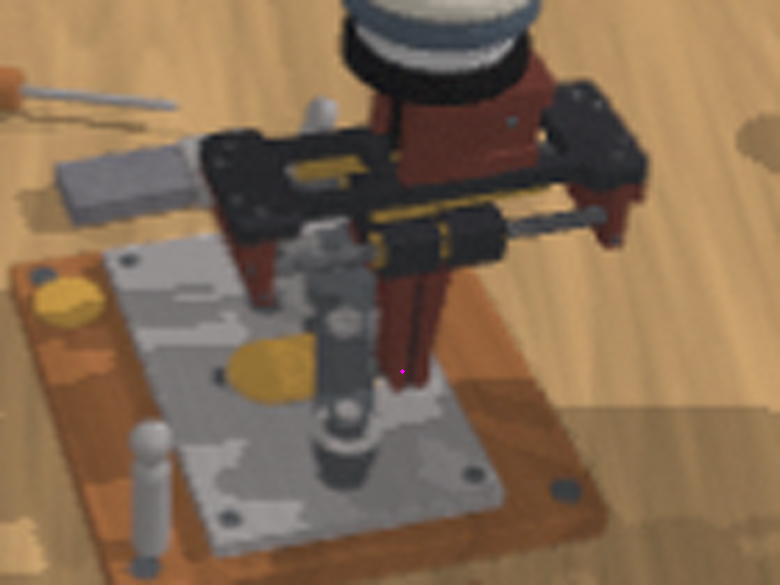

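>>> {"fn": "move_arm", "kwargs": {
  "increments": [255,-3,4,0,0,255,-5,8,0,0,255,-8,12,0,0,255,-9,15,0,0,255,-9,15,0,0]
}}

```text
t: 5.35
ee_pos: [517.2, -40.1, 42.1]
orientation: [1.927, 2.478, 0.007]
ft_force: [-0.4, -0.3, -0.0]
width: 0.4
```

```bash
python3 look.py 5 270 140 410 245
```

```text
5.4 [517.0316219  -40.10519364  42.0745505 ] [0.87911971 0.72511142 0.79109037] 1.8198 [[334.65669227 204.80629919]]
```

View pics/look5.png

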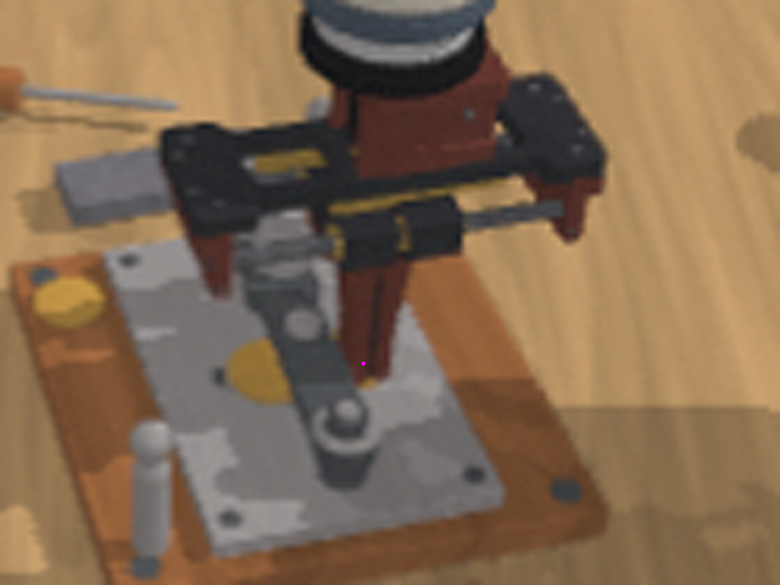

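>>> {"fn": "move_arm", "kwargs": {
  "increments": [255,-1,2,0,0,255,-1,4,0,0,255,-1,5,0,0,255,-1,5,0,0]
}}

```text
t: 5.9
ee_pos: [520.2, -40.4, 41.7]
orientation: [-1.927, -2.48, -0.002]
ft_force: [-6.2, -5.2, 2.2]
width: 0.3
```

>>> {"fn": "move_arm", "kwargs": {
  "increments": [255,0,2,0,0,255,0,3,0,0,255,0,3,0,0]
}}

```text
t: 6.28
ee_pos: [520.4, -40.3, 41.4]
orientation: [-1.924, -2.478, 0.004]
ft_force: [-7.8, -6.1, 5.6]
width: 0.4
```

```bash
python3 look.py 6 270 140 410 245
```

```text
6.325 [520.33960882 -40.26189892  41.36204224] [-8.11407413 -6.34516198  5.17779407] 1.8208 [[333.307416   204.98164196]]
```

View pics/look6.png

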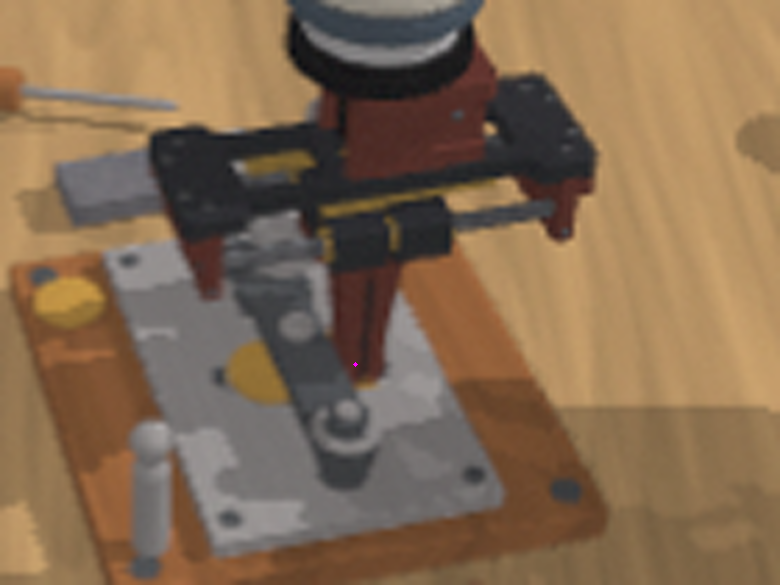

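>>> {"fn": "move_arm", "kwargs": {
  "increments": [255,0,-8,0,0,255,0,-18,0,0,255,0,-20,-40,0,255,20,-40,-90,0,255,50,-80,-140,0,255,80,-120,-160,0,255,110,-160,-160,0,255,110,-160,-160,0]
}}

```text
t: 7.32
ee_pos: [335.7, 27.2, 202.4]
orientation: [-1.922, -2.479, 0.004]
ft_force: [1.2, 0.4, 0.5]
width: 0.7
```

```bash
python3 look.py 7 270 140 410 245;python3 - <<'E'
from h import *
from workcell import ctrl
d=ctrl.get_image("top");pickle.dump(d,open("top7.pkl","wb"))
cv2.imwrite("pics/top7.png",cv2.resize(d["frame"][190:315,250:410,::-1],None,fx=4.8,fy=4.8,interpolation=cv2.INTER_CUBIC))
E
```

```text
7.375 [338.09257563  26.9327423  202.70058818] [ 0.09141083 -0.03464403  0.32530227] 1.8222 [[425.31425292 168.92448984]]
```

View pics/look7.png

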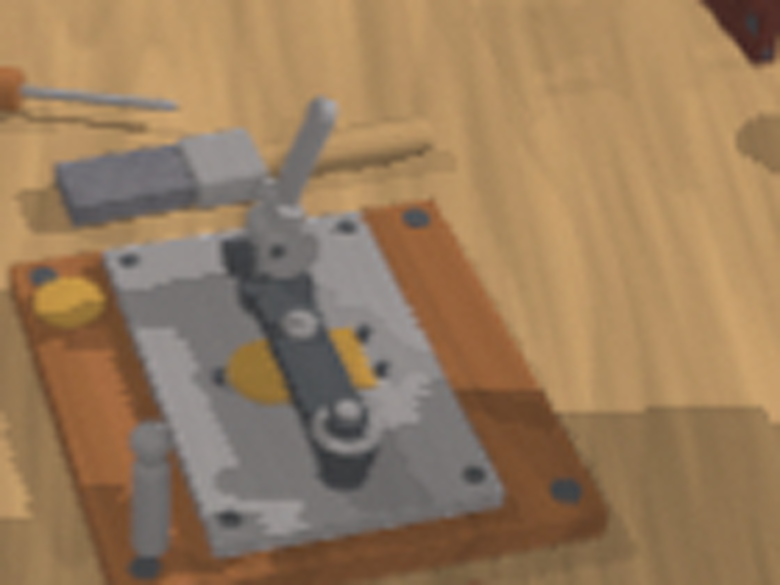

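View pics/top7.png

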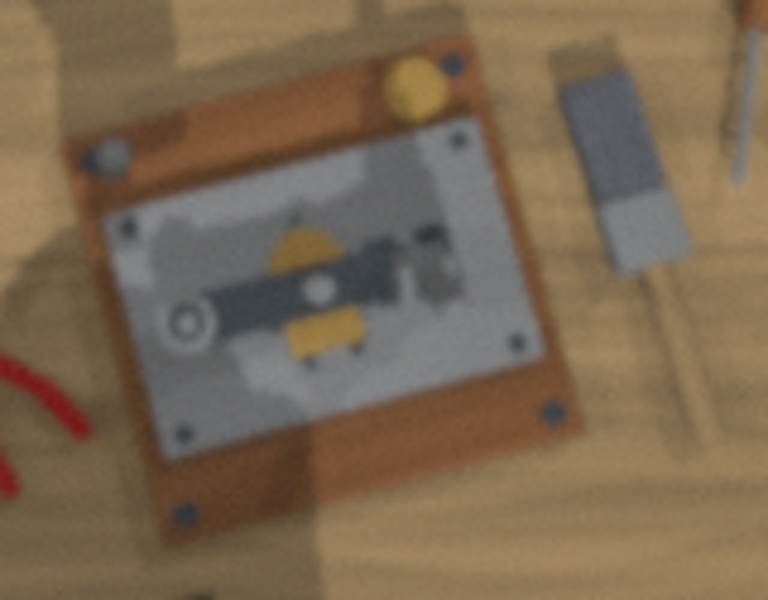

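Run:
```python
from h import *
p=[549,-50,.24]
print(tool(w(p,[(16,-45,200)])))
```

```text
(array([[-171.5,  199.5,    2. ]]), 1.8216, {'t': 7.425, 'qpos': array([ 4.25845469e-02,  1.84642068e-02,  2.22561065e+00,  1.33626455e-03,
        9.00294986e-01, -2.09035722e-01]), 'qvel': array([-0.01193671,  0.03116399, -0.03122609, -0.00112483,  0.00151504,
        0.00146553]), 'joint_torque': array([ 4.08037249e-01, -2.52710617e+01, -2.15954626e+01,  7.55219953e-02,
        1.84667213e-01,  2.03287817e-02]), 'ee_pos': array([339.46844122,  26.70013691, 202.812737  ]), 'orientation': array([-1.92445879e+00, -2.47961737e+00,  1.56202425e-03]), 'ft_force': array([0.58865434, 0.28094218, 0.9592371 ]), 'moment': array([-0.04575458, -0.10449276, -0.02758899]), 'width': 0.624791512160632})
```

>>> {"fn": "move_arm", "kwargs": {
  "increments": [255,-29,33,0,0,255,-57,66,0,0,255,-86,100,0,0,255,-114,133,0,0,255,-143,166,0,0,255,-171,199,0,0,255,-171,199,25,0,255,-171,199,45,0,255,-171,199,45,0,255,-171,199,45,0]
}}

```text
t: 8.68
ee_pos: [575.4, -90.0, 157.2]
orientation: [-1.925, -2.48, 0.001]
ft_force: [-0.5, 0.1, 0.3]
width: 0.3
```

```bash
python3 look.py 8 270 110 410 215
```

```text
8.725 [575.43057122 -89.90650358 157.60771898] [-0.12698743  0.84961393 -0.03190797] 1.8213 [[311.76863239 154.96878331]]
```

View pics/look8.png

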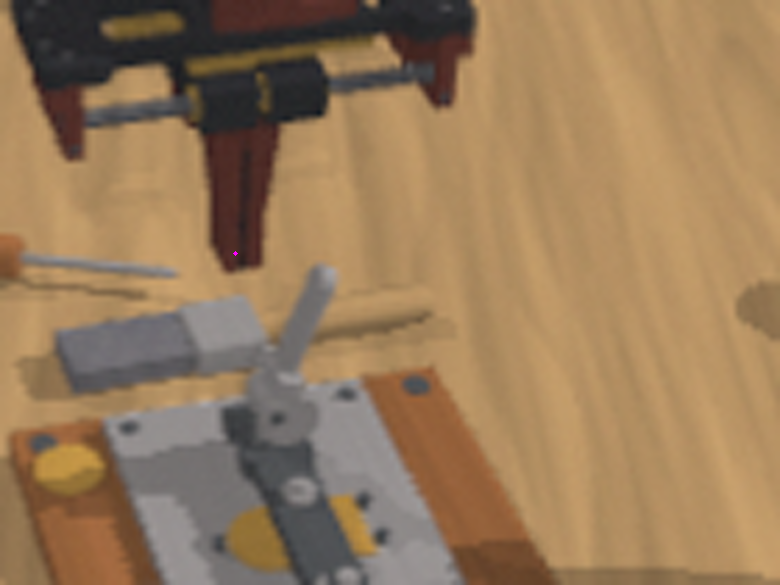

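Run:
```python
from h import *
px=np.array([322/5.57+270-1.2,272/5.57+110])-.5
f=lambda v:proj(S,[[v[0],v[1],140.5]])[0]-px
v=least_squares(f,[550,-90]).x;print(v)
p=[549,-50,.24]
d=v-p[:2];c,s=np.cos(.24),np.sin(.24);print(c*d[0]+s*d[1],-s*d[0]+c*d[1])
```

```text
[ 539.5843657  -100.21932987]
-21.083029764451865 -46.54182117498674
```

Run:
```python
import numpy as np
for t in np.r_[np.arange(.26,1.52,.125),1.56,1.6]:
    x=-55*np.sin(t)+4*np.cos(t)+13.5; z=69+55*np.cos(t)+4*np.sin(t); print(round(t,3),"dy %.1f dz %.1f"%(x-16.1,123-z))
```

```text
0.26 dy -12.9 dz -0.2
0.385 dy -19.5 dz 1.5
0.51 dy -26.0 dz 4.0
0.635 dy -32.0 dz 7.3
0.76 dy -37.6 dz 11.4
0.885 dy -42.6 dz 16.1
1.01 dy -47.0 dz 21.4
1.135 dy -50.8 dz 27.2
1.26 dy -53.7 dz 33.4
1.385 dy -55.9 dz 39.9
1.51 dy -57.3 dz 46.7
1.56 dy -57.6 dz 49.4
1.6 dy -57.7 dz 51.6
```

>>> {"fn": "move_arm", "kwargs": {
  "increments": [255,0,0,15,0,255,0,0,30,0,255,0,0,34.5,0,255,0,0,34.5,0]
}}

```text
t: 9.22
ee_pos: [575.0, -89.8, 122.5]
orientation: [-1.925, -2.479, 0.002]
ft_force: [0.3, -0.9, 1.0]
width: 0.5
```

>>> {"fn": "move_arm", "kwargs": {
  "increments": [255,0,-7,0,0,255,0,-13,0,0,255,0,-19.5,1.5,0,255,0,-26,4,0,255,0,-32,7.5,0,255,0,-37.5,11.5,0,255,0,-42.5,16,0,255,0,-42.5,16,0]
}}

```text
t: 10.22
ee_pos: [533.0, -100.4, 106.0]
orientation: [-1.924, -2.478, 0.003]
ft_force: [0.1, -0.6, 0.1]
width: 0.2
```

```bash
python3 look.py 9 270 110 410 215
```

```text
10.275 [ 533.09460657 -100.27457014  106.09234347] [-0.27441941  0.21681189 -0.15633447] 1.8212 [[328.03674869 169.65369039]]
```

View pics/look9.png

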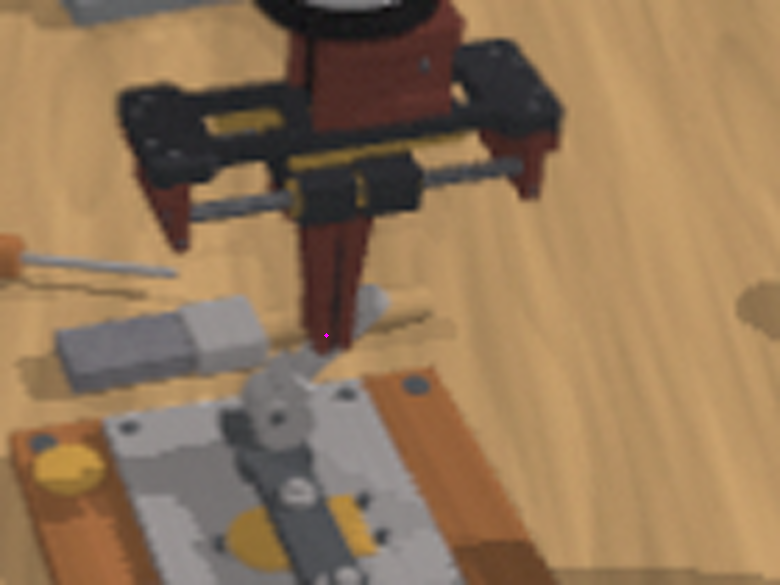

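>>> {"fn": "move_arm", "kwargs": {
  "increments": [255,0,-4.5,5,0,255,0,-8,11,0,255,0,-11,17,0,255,0,-13.3,23.5,0,255,0,-14.5,27,0,255,0,-14.7,30,0,255,0,-14.7,30,0]
}}

```text
t: 11.15
ee_pos: [518.2, -104.0, 76.0]
orientation: [-1.923, -2.478, 0.004]
ft_force: [-2.5, -1.0, 4.7]
width: 0.4
```

```bash
python3 look.py 10 270 110 410 215
```

```text
11.2 [ 518.15100191 -103.99411586   75.94862479] [-3.12080388 -1.55666469  3.88531751] 1.8214 [[333.18098261 178.29411028]]
```

View pics/look10.png

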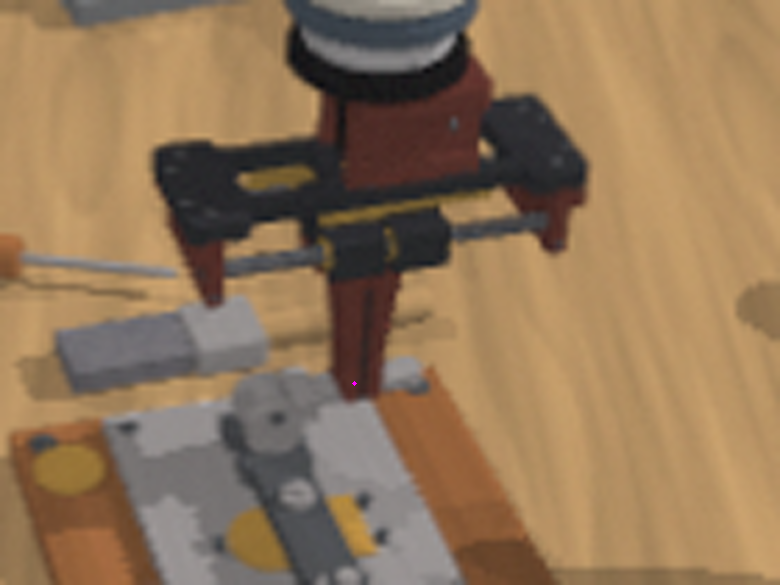

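Nearly level. Press further until the hard stop shows in the force.

>>> {"fn": "move_arm", "kwargs": {
  "increments": [255,0,0,2,0,255,0,0,4,0,255,0,0,4,0,255,0,0,4,0]
}}

```text
t: 11.7
ee_pos: [518.2, -104.1, 74.9]
orientation: [-1.923, -2.478, 0.004]
ft_force: [-12.0, 0.8, 40.0]
width: 0.3
```

>>> {"fn": "move_arm", "kwargs": {
  "increments": [255,0,0,-5,0,255,0,0,-30,0,255,0,0,-80,0,255,0,-40,-130,0,255,40,-90,-140,0,255,70,-140,-140,0,255,100,-170,-140,0,255,100,-170,-140,0,255,100,-170,-140,0]
}}

```text
t: 12.82
ee_pos: [330.5, -49.7, 216.2]
orientation: [-1.924, -2.48, 0.003]
ft_force: [0.9, -0.0, -0.1]
width: 0.6
```

```bash
python3 look.py 11 270 140 410 245;python3 - <<'E'
from h import *
from workcell import ctrl
d=ctrl.get_image("top");pickle.dump(d,open("top11.pkl","wb"))
cv2.imwrite("pics/top11.png",cv2.resize(d["frame"][190:315,250:410,::-1],None,fx=4.8,fy=4.8,interpolation=cv2.INTER_CUBIC))
E
```

```text
12.875 [330.83023428 -49.88679745 216.15450653] [ 1.08481281 -0.35468024 -0.36471918] 1.8216 [[421.45925516 143.80664264]]
```

View pics/look11.png

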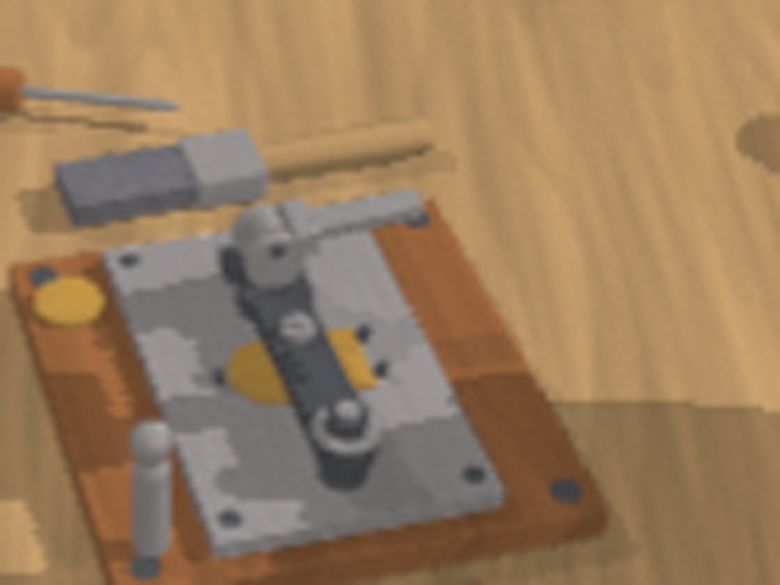

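View pics/top11.png

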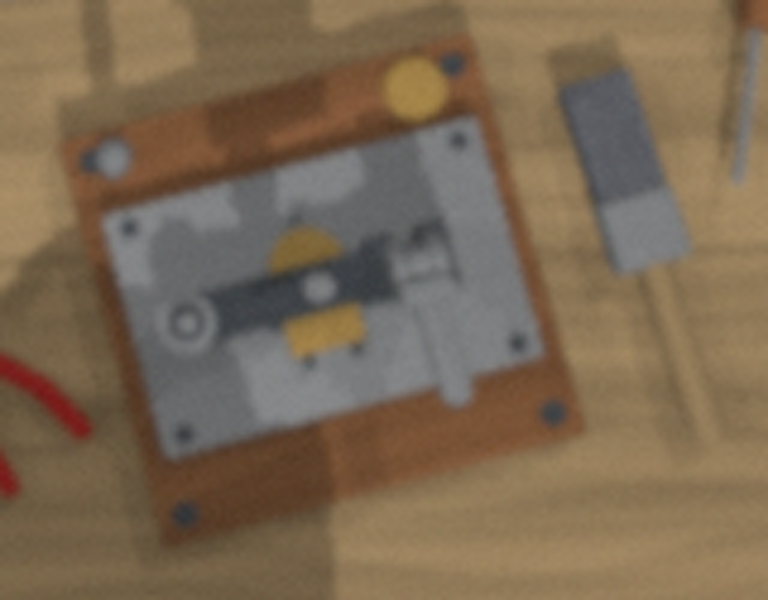

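Run:
```python
from h import *
p=[549,-50,.24]
for l in(1.1,1.15,1.2,1.25):
    th=.26+l;print(l,((proj(S,w(p,[(-74*np.sin(th),-46,69+74*np.cos(th))]))[0]+[1.2,0]-[270,140]+.5)*5.57).round(1))
```

```text
1.1 [423.3 190.7]
1.15 [424.1 196.8]
1.2 [424.6 203. ]
1.25 [424.6 209.3]
```

```bash
python3 -c "
from workcell import ctrl;print(ctrl.close_job())"
```

```text
the job is handed in; nothing more can be done
None
```

I swung the strap home around the stud with the closed fingers, then pushed the cam lever down, and handed the job in at about 13 s. The blank was not touched, and the arm stood clear at hand-in.

**Strap:** it stopped firmly under a push of about 10 N, against roughly 1 N of swing friction. Afterwards both cameras showed it lying along the jig's -y over the blank, with the slot round the stud.

**Lever:** it stopped moving under the finger's downward press. The force rose to about 40 N with the fingertip at z 74.9 mm, where the model puts the fully lowered handle at about 75–76 mm.

**Other things:** the last pictures showed the blank, punch, spare disc and brush where they were before.

**What disagreed or was less certain:**
- The two cameras put the jig about 10 mm apart in y. I followed the side camera, corrected by the fingertip seen in it, and the contacts agreed with that.
- In the last side picture the lever tip reads about 1.20 rad, give or take 0.05, against 1.25 for fully down. I relied on the force and height at the stop rather than on that reading.
- The 40 N at the stop was higher than I meant. It was on the fingertip, not the gripper's body, and I released it at once.

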